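# Set the well-plate stage to its clip with the play taken up

## Task

On the bench are two manual plate stages; set the one whose carriage carries the white 24-well plate. Turn its black knob clockwise (seen from above) until the knob's nose is some 30 degrees past the steel clip on the dial, then turn it back anticlockwise and stop with the nose at the clip, so that the play in the drive is taken up, and let go. Leave the knob of the other stage as it is.

Things in the scene. Friction and masses are not known exactly. Their poses are not given: they have to be found in the camera images.
- plate_clip: Fixed steel clip, 16 x 12 mm, 10 mm high, on the rim of the 124 mm white dial of the stage that carries the white plate (dial on a white housing at the stage's end near the robot). This origin is not at the clip: it lies on the knob's vertical axis at the dial's face, 56 mm above the table. x points from the knob's axis to the clip's middle (52 to 68 mm out), z up.
- plate_nose (a point): Tip of the nose (pointer) of the knob to turn: 50 mm from the axis, 65 mm above the table; x points outwards along the nose, z up. Black knob: 72 mm disc, upright grip bar along the nose, 66 x 18 mm, centred on the axis, 72 to 108 mm above the table; white line at the nose end. Starts 14 to 52 degrees anticlockwise of the clip. Turns with 0.1 N m, stays where left.
- plate_play (a joint): Turn of that knob relative to the drive under it (rad, grows clockwise seen from above), free from 0 to 0.30: the play. Clockwise the knob runs to 0.30, then takes the drive along; anticlockwise it runs to 0, then takes the drive back. Near 0 (taken up anticlockwise) is wanted at the end. Starts anywhere.
- spare_nose (a point): Tip of the nose of the like knob on the other stage, whose grey carriage is empty: leave it alone.

How it is judged:
On the way:
1. the nose has been turned clockwise past the clip by 17 mm (20 degrees) or more (y of plate_nose in the frame of plate_clip below -0.017 m and x of plate_nose in the frame of plate_clip above 0 m), for 0.1 s.
At the end, for the whole second after the job is handed in: The nose of the plate stage's knob stands at the clip, its tip within 11 mm (12 degrees) to either side of the clip's middle line, and the play is taken up anticlockwise (play under 0.12 rad) (y of plate_nose in the frame of plate_clip between -0.011 and 0.011 m and x of plate_nose in the frame of plate_clip above 0 m and value of joint plate_play below 0.12 rad); the robot touches nothing.
It fails at once if the other stage's knob is turned by 10 mm or more at its nose (distance of spare_nose from where it was at the start of the episode above 0.01 m).
It also fails if it takes over 32 s, if anything falls off the work surface, if the arm or the gripper's body presses on something with over 40 N, if the wrist force passes 120 N, or if a joint passes its speed limit or range.

## Robot

A 7-joint arm with a two-finger parallel gripper is mounted at the origin on the work surface. World frame = base frame: x ahead of the robot, y to its left, z up, the work surface at z = 0. Lengths are in m, angles in rad, forces in N, time in s.
With the tool pointing down it reaches from about 0.425 to 0.875 m from the base axis. Payload 4.7 kg.
Tool frame: the origin (TCP) lies midway between the tips of the shut fingers; the grasp point (between the pads) lies 19 mm behind it; z points along the fingers, y is the direction in which the jaws open and shut (so a half turn about z gives the same grasp; the last joint's range is limited). The gripper opens to 87 mm and grips with 3 to 60 N. Pads are 19 mm wide; open, the fingers measure 117 mm over their backs; the gripper's body (75 mm by 190 mm) begins 51 mm behind the grasp point.
Start: joints at [1.298, 0.321, -0.07, 1.45, 0.023, 1.371, -0.057], TCP at [0.184, -0.623, 0.223] pointing down, gripper open.
Joint ranges: [-2.86, 2.86], [-0.3, 2.09], [-1.38, 1.24], [0.06, 2.45], [-1.56, 4.7], [0.09, 2.05], [-2.69, 2.69]. Speed limits (rad/s): [2.57, 2.57, 3.14, 3.14, 3.14, 3.14, 3.14].

## Interface

Orientations are given as a rotation vector (axis times angle).
In Python, from bench import monitor, eyes, order gives the robot as it stands. The module is installed in compiled form; this text tells all that it offers.
- The arm moves only by the shell command python3 -m pendant 'ROWS' [FORCE]. ROWS is JSON, a list of rows, each a list of 3 entries, a list of its own where there are three numbers: the turn, a rotation vector about the tool's x, y, z in degrees, then the shift along the tool's x, y, z in m, then the gripper command: -1 is fully open, 1 is shut, values between are in proportion. In form: [[[rx, ry, rz], [tx, ty, tz], hand], ...]. A call has 1 to 8 rows; each row shifts and turns the commanded pose from where the row before left it, along the tool's axes as they then stand; what a row does not reach is not made up. A row lasts 1/8 s, in which the tool goes at most 62.5 mm and 10.7 degrees, less where a joint would pass 70% of its speed; a pose out of reach is approached as far as the arm can. A call is refused whole if a number of a shift passes 0.0625 or a number of a turn 10.7, either way. A call with a gripper value outside its range is refused whole. The fingers move at their own pace and stop on an object; FORCE is the grip in N (left out, the last holds). Time passes only in rows, so rows that do not move let the fingers close. It gives the time, the measured TCP pose, the force and the opening at its end, in the units of the state.
- monitor.get_state(): the state, without advancing time (a new reading comes with each control period).
- eyes.get_image(name): name is "side" or "top" or "wrist"; returns a dict with "color" (480x640x3 uint8, red, green, blue), "range_z" (480x640 float32, m along the optical axis (not along the pixel's ray), 0 where there is no reading), "fx", "fy", "cx", "cy" (pixels), "world_to_cam" (4x4, takes a point from world to camera coordinates). Camera axes: x right, y up, looking along -z (the intrinsics and any distortion apply to the point x, -y, -z); pixel columns grow to the right and rows downward; lengths in m; the calibration is good to about 2 mm. The wrist camera is an equidistant fisheye: a pixel r from the principal point sees the ray r / f radians off the axis. A picture is of the moment at which its call begins.
- order.close_job(): hands the job in, once; it reports no verdict.
The state is a dict: "time": time; "joint_positions": joint angles; "qd": joint speeds; "joint_torque": joint torques, N m; "position": TCP position; "tool_rot": TCP orientation; "ft_force": force on the tool from outside, world axes, zero at the start; "torque": the same for the moment, N m; "grip_width": opening from 0.0 (shut) to 1.0 (fully open).
Only numpy, scipy, OpenCV 4.12 (cv2) and the standard library are available. Lean on these libraries where they do the work, as an engineer would, in place of code of your own. Each camera call takes 0.05 s, during which the arm holds its last target.

## Working session

There is one attempt and no reset: what is moved stays moved. The work goes in short steps, Python scripts to look and compute and a shell command to move; the robot and the scene stay as the last step left them, time stands still between calls to the robot, and variables do not carry over. Pictures are saved under pics/ and viewed, and the job is handed in when it is done.

```bash
mkdir -p pics; cat > h.py <<'E'
import numpy as np, cv2
from bench import monitor, eyes, order
from scipy.spatial.transform import Rotation as R
def ray(im,u,v):
    W=np.linalg.inv(im["world_to_cam"]); d=np.array([(u-im["cx"])/im["fx"],-(v-im["cy"])/im["fy"],-1.])
    return W[:3,3],W[:3,:3]@d
def onplane(im,u,v,z):
    o,d=ray(im,u,v); return o+d*(z-o[2])/d[2]
def depthpt(im,u,v):
    o,d=ray(im,u,v); return o+d*im["range_z"][int(v),int(u)]
def save(im,n): cv2.imwrite("pics/"+n,im["color"][:,:,::-1])
E
python3 - <<'E'
from h import *
s=monitor.get_state(); print(s)
for n in ["top","side","wrist"]:
    im=eyes.get_image(n); save(im,n+"0.png"); np.save("pics/%s0.npy"%n,im,allow_pickle=True); print(n,im["fx"],im["cx"],im["cy"],np.round(np.linalg.inv(im["world_to_cam"]),3).tolist())
E
```

```text
{'time': 0.0, 'joint_positions': array([ 1.29812717,  0.3218324 , -0.07007846,  1.45166896,  0.02262536,
        1.37077621, -0.05689924]), 'qd': array([ 2.31506282e-04,  5.12348874e-04,  1.05705044e-03,  6.87265072e-05,
        4.90694619e-05, -1.40008673e-03,  8.02539629e-05]), 'joint_torque': array([-7.59193881e-04, -4.91289139e+01, -4.04056907e-01, -3.12527740e+01,
       -6.39858632e-02,  4.37482435e-02,  1.63453824e-04]), 'position': array([ 0.18364161, -0.62295172,  0.22145839]), 'tool_rot': array([-3.10750901e+00, -4.48695768e-01,  6.17071134e-04]), 'ft_force': array([-0.50975482,  0.28354066,  0.00496832]), 'torque': array([-0.02557584, -0.04635015, -0.00050033]), 'grip_width': 0.9993642345899324}
top 444.4119320193027 322.5735816760011 243.87224749181115 [[0.025, 0.988, -0.15, 0.43], [-1.0, 0.025, 0.0, 0.032], [0.004, 0.15, 0.989, 0.866], [0.0, 0.0, 0.0, 1.0]]
side 482.71428907567264 321.0961734720672 229.90976021919624 [[1.0, 0.009, -0.002, 0.536], [-0.008, 0.722, -0.692, -0.605], [-0.005, 0.692, 0.722, 0.738], [0.0, 0.0, 0.0, 1.0]]
wrist 371.64829954431775 322.324830510383 233.88479920909157 [[0.283, 0.926, 0.251, 0.251], [-0.959, 0.273, 0.072, -0.603], [-0.002, -0.261, 0.965, 0.384], [0.0, 0.0, 0.0, 1.0]]
```

View pics/top0.png

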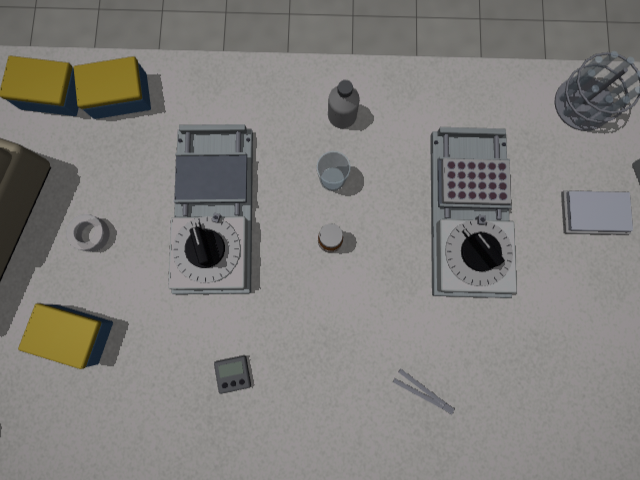

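View pics/side0.png

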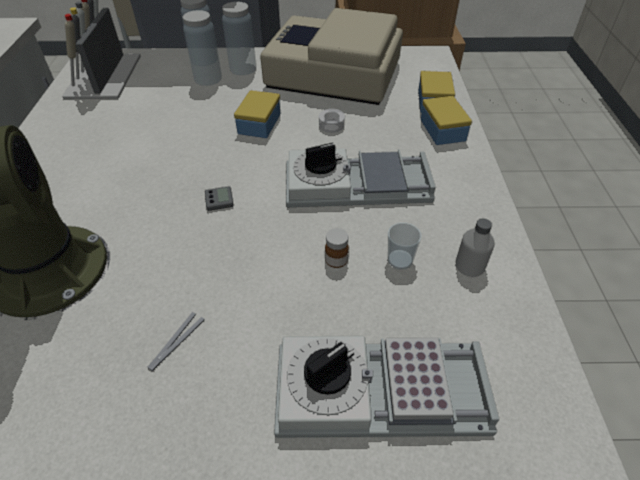

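The top view shows the white 24-well plate on the right stage, with its dial at about (481,252). The spare stage is on the left, dial at about (205,250). I'll zoom in on the knob.

```bash
python3 - <<'E'
from h import *
t=np.load("pics/top0.npy",allow_pickle=True).item(); s=np.load("pics/side0.npy",allow_pickle=True).item()
a=cv2.resize(t["color"][205:300,430:525],(400,400),interpolation=cv2.INTER_CUBIC)
b=cv2.resize(s["color"][325:435,270:380],(400,400),interpolation=cv2.INTER_CUBIC)
cv2.imwrite("pics/zoom0.png",np.hstack([a,b])[:,:,::-1])
for n,im,(u0,u1,v0,v1) in [("top",t,(440,516,220,292)),("side",s,(280,372,338,432))]:
    sub=im["color"][v0:v1,u0:u1].max(2)
    m=(sub<60).astype(np.uint8); c,_=cv2.findContours(m,0,1); c=max(c,key=cv2.contourArea)
    (x,y),r=cv2.minEnclosingCircle(c); print(n,x+u0,y+v0,r, onplane(im,x+u0,y+v0,.1))
E
```

```text
top 482.8505172729492 245.71649551391602 25.521053314208984 [ 0.54952793 -0.24784532  0.1       ]
side 329.32548904418945 367.781286239624 27.393644332885742 [ 0.54721764 -0.26874907  0.1       ]
```

View pics/zoom0.png

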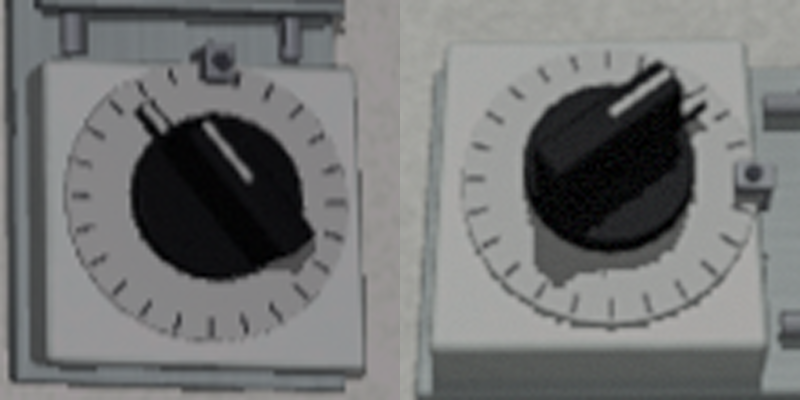

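View pics/wrist0.png

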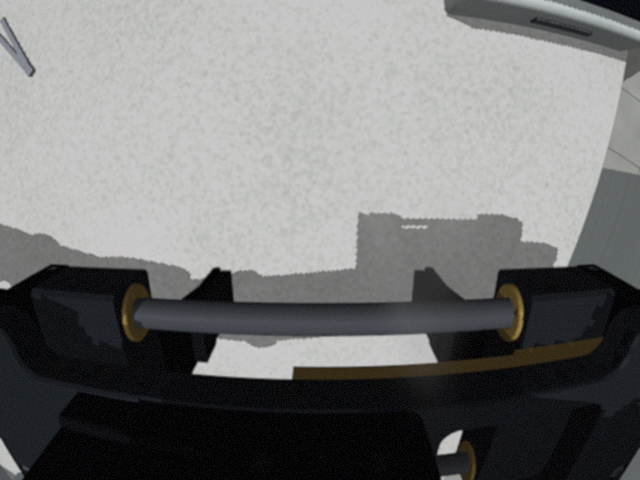

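The nose points up-left in the top view (tip at about (465,231)), roughly 40° anticlockwise of the clip at (483,220). Next I'll triangulate.

```bash
cat >> h.py <<'E'
def tri(ims,uvs):
    A=np.zeros((3,3));b=np.zeros(3);L=[]
    for im,(u,v) in zip(ims,uvs):
        o,d=ray(im,u,v); d=d/np.linalg.norm(d); P=np.eye(3)-np.outer(d,d); A+=P;b+=P@o; L.append((P,o))
    x=np.linalg.solve(A,b); return np.round(x,4),[round(float(np.linalg.norm(P@(x-o))),4) for P,o in L]
E
python3 - <<'E'
from h import *
t=np.load("pics/top0.npy",allow_pickle=True).item(); s=np.load("pics/side0.npy",allow_pickle=True).item()
P={"clip":((482.7,219.7),(367.6,373.1)),"lineout":((478.7,234.7),(343.7,344.8)),"linein":((489.4,247.8),(328.3,355.8)),"nose":((464.5,231),(353.5,353.5))}
for k,(a,b) in P.items(): print(k,tri([t,s],[a,b]),depthpt(t,*a).round(4),depthpt(s,*b).round(4))
# dial circle: deproject depth ; points with z near dial & white
for n,im,(u0,u1,v0,v1) in [("top",t,(432,524,215,296)),("side",s,(272,376,332,435))]:
    z={}
    pts=np.array([depthpt(im,u,v) for v in range(v0,v1) for u in range(u0,u1)])
    col=im["color"][v0:v1,u0:u1].reshape(-1,3).astype(int)
    hz=pts[:,2]; print(n,np.histogram(hz,bins=np.arange(0,.13,.004)))
    m=hz>.098; p=pts[m]; print("bar top n",m.sum(),np.median(hz[m]))
    (cx,cy),(w,h),a=cv2.minAreaRect((p[:,:2]).astype(np.float32)); print("bar",cx,cy,w,h,a, p.mean(0))
    m=(hz>.05)&(hz<.062); p=pts[m]; print("housing",cv2.minAreaRect(p[:,:2].astype(np.float32)),np.median(hz[m]))
    m=(hz>.062)&(hz<.075); p=pts[m]; print("disc",cv2.minEnclosingCircle(p[:,:2].astype(np.float32)))
E
```

```text
clip (array([ 0.604 , -0.2609,  0.0672]), [0.001, 0.001]) [ 0.6026 -0.2603  0.0691] [ 0.6047 -0.2616  0.0689]
lineout (array([ 0.568 , -0.2376,  0.1097]), [0.0009, 0.0009]) [ 0.5676 -0.2386  0.1072] [ 0.5688 -0.2376  0.11  ]
linein (array([ 0.5453, -0.2553,  0.1099]), [0.0007, 0.0007]) [ 0.5449 -0.256   0.1083] [ 0.5459 -0.2548  0.1091]
nose (array([ 0.5836, -0.2274,  0.0655]), [0.0022, 0.0022]) [ 0.5807 -0.2264  0.069 ] [ 0.5855 -0.229   0.0691]
top (array([ 414,   18,   47,  120,  634,  106,   58,   60,   49,   50,   53,
         71,  966, 1837, 1218,   30,   83,  343,  335,   28,   33,   30,
         34,   33,   35,   35,  185,  208,    0,    0,    0,    0]), array([0.   , 0.004, 0.008, 0.012, 0.016, 0.02 , 0.024, 0.028, 0.032,
       0.036, 0.04 , 0.044, 0.048, 0.052, 0.056, 0.06 , 0.064, 0.068,
       0.072, 0.076, 0.08 , 0.084, 0.088, 0.092, 0.096, 0.1  , 0.104,
       0.108, 0.112, 0.116, 0.12 , 0.124, 0.128]))
bar top n 476 0.10800334629473496
bar 0.5058290958404541 -0.11710244417190552 0.06500489264726639 0.3287440836429596 15.851476669311523 [ 0.5370276  -0.23614352  0.1550
[... 370 characters left out ...]
   46,   53,   62,   52,  141,  397,    1,    0,    0,    0]), array([0.   , 0.004, 0.008, 0.012, 0.016, 0.02 , 0.024, 0.028, 0.032,
       0.036, 0.04 , 0.044, 0.048, 0.052, 0.056, 0.06 , 0.064, 0.068,
       0.072, 0.076, 0.08 , 0.084, 0.088, 0.092, 0.096, 0.1  , 0.104,
       0.108, 0.112, 0.116, 0.12 , 0.124, 0.128]))
bar top n 666 0.10869701903449175
bar 0.5279639959335327 -0.4152695834636688 0.37618348002433777 0.05661166459321976 83.85224151611328 [ 0.54375482 -0.27970631  0.14644075]
housing ((0.5421130657196045, -0.25640392303466797), (0.14062614738941193, 0.13948954641819), 89.48661804199219) 0.055526884124230624
disc ((0.5607756972312927, -0.2552186846733093), 0.05170995369553566)
```

```bash
cat >> h.py <<'E'
def knob(im,c=(0.543,-0.257)):
    v,u=np.mgrid[0:480:1,0:640:1]; W=np.linalg.inv(im["world_to_cam"])
    d=np.stack([(u-im["cx"])/im["fx"],-(v-im["cy"])/im["fy"],-np.ones_like(u,float)],-1)@W[:3,:3].T
    p=W[:3,3]+d*im["range_z"][...,None]; col=im["color"].astype(int)
    near=np.hypot(p[...,0]-c[0],p[...,1]-c[1])<.07
    q=p[near&(p[...,2]>.104)&(p[...,2]<.113)&(im["color"].max(2)<120)]
    m=near&(p[...,2]>.104)&(p[...,2]<.113)
    q=p[m]
    (cx,cy),wh,a=cv2.minAreaRect(q[:,:2].astype(np.float32)); 
    qc=q[:,:2]-q[:,:2].mean(0); w,V=np.linalg.eigh(qc.T@qc); ax=V[:,1]
    if ax[0]<0: ax=-ax
    # dial/knob disc
    dd=p[near&(p[...,2]>.069)&(p[...,2]<.076)&(np.hypot(p[...,0]-c[0],p[...,1]-c[1])<.04)]
    dc=cv2.minEnclosingCircle(dd[:,:2].astype(np.float32)) if len(dd) else None
    ns=p[near&(p[...,2]>.0605)&(p[...,2]<.0725)&(np.hypot(p[...,0]-c[0],p[...,1]-c[1])>.039)&(np.hypot(p[...,0]-c[0],p[...,1]-c[1])<.0515)]
    print("bar rect",np.round([cx,cy,*wh],4),"axis deg",np.degrees(np.arctan2(ax[1],ax[0])).round(1),"n",len(q),"z",np.median(q[:,2]).round(4),"mean",q[:,:2].mean(0).round(4),"disc",dc,"nosepts",len(ns),ns.mean(0).round(4) if len(ns) else None)
E
python3 - <<'E'
from h import *
for n in ["top","side"]:
    knob(np.load(f"pics/{n}0.npy",allow_pickle=True).item())
E
```

```text
bar rect [ 0.5451 -0.2555  0.0659  0.0185] axis deg 38.0 n 393 z 0.1081 mean [ 0.5447 -0.255 ] disc ((0.5453454256057739, -0.2553803324699402), 0.03613221272826195) nosepts 37 [ 0.5768 -0.2298  0.0672]
bar rect [ 0.5449 -0.2562  0.0658  0.0189] axis deg 37.4 n 539 z 0.1088 mean [ 0.5443 -0.2572] disc ((0.5457032918930054, -0.25556400418281555), 0.036887332797050476) nosepts 38 [ 0.5804 -0.232   0.0684]
```

```bash
python3 -m pendant '[[[0,0,0],[0.045,-0.025,0],-1],[[0,0,0],[0.045,-0.025,0],-1],[[0,0,0],[0.045,-0.025,0],-1],[[0,0,0],[0.045,-0.025,0],-1],[[0,0,0],[0.045,-0.025,0],-1],[[0,0,0],[0.045,-0.025,0],-1],[[0,0,0],[0.045,-0.025,0],-1],[[0,0,0],[0.045,-0.025,0],-1]]' 30
python3 - <<'E'
from h import *
s=monitor.get_state(); M=R.from_rotvec(s["tool_rot"]).as_matrix(); print(s["time"],s["position"],s["joint_positions"].round(3),M.round(3).tolist())
d=np.array([.545,-.2555,.15])-s["position"]; print("tool delta",M.T@d,"yaw y",np.degrees(np.arctan2(M[1,1],M[0,1])))
E
```

```text
time: 1.15
position: [0.4734, -0.3285, 0.2224]
tool_rot: [3.109, 0.449, -0.0]
ft_force: [1.1, -1.7, 0.6]
grip_width: 0.998
1.15 [ 0.47337461 -0.32849048  0.22237891] [ 0.857  0.182 -0.335  1.631  0.061  1.339 -0.772] [[0.959, 0.283, -0.0], [0.283, -0.959, -0.0], [-0.0, 0.0, -1.0]]
tool delta [ 0.0893569  -0.04976865  0.07235287] yaw y -73.57862480402484
```

```bash
python3 -m pendant '[[[0,0,0],[0.045,-0.025,0.03],-1],[[0,0,0],[0.0445,-0.025,0.03],-1],[[0,0,-10.5],[0,0,0],-1],[[0,0,-10.5],[0,0,0],-1],[[0,0,0],[0,0,0],-1]]' 30
python3 - <<'E'
from h import *
s=monitor.get_state(); M=R.from_rotvec(s["tool_rot"]).as_matrix(); print(s["time"],s["position"],s["joint_positions"].round(3))
d=np.array([.545,-.2555,.081])-s["position"]; print("tool delta",M.T@d,"yaw y",np.degrees(np.arctan2(M[1,1],M[0,1])),s["qd"].round(3))
im=eyes.get_image("wrist"); save(im,"wrist1.png")
im=eyes.get_image("side"); save(im,"side1.png"); knob(im)
E
```

```text
time: 1.78
position: [0.5441, -0.2564, 0.1621]
tool_rot: [-2.976, -1.005, 0.001]
ft_force: [-0.3, -0.4, 0.6]
grip_width: 1.0
1.775 [ 0.54407789 -0.25638342  0.16209573] [ 0.766  0.286 -0.44   1.643  0.127  1.242 -0.619]
tool delta [ 1.28982638e-03 -8.32145241e-05  8.10954886e-02] yaw y -52.67280360735335 [-0.003 -0.008  0.012 -0.003 -0.004  0.001 -0.061]
bar rect [ 0.5354 -0.2631  0.042   0.0183] axis deg 36.6 n 355 z 0.1088 mean [ 0.5354 -0.2643] disc ((0.5448979139328003, -0.25509893894195557), 0.03677907958626747) nosepts 3 [ 0.5167 -0.2673  0.061 ]
```

View pics/wrist1.png

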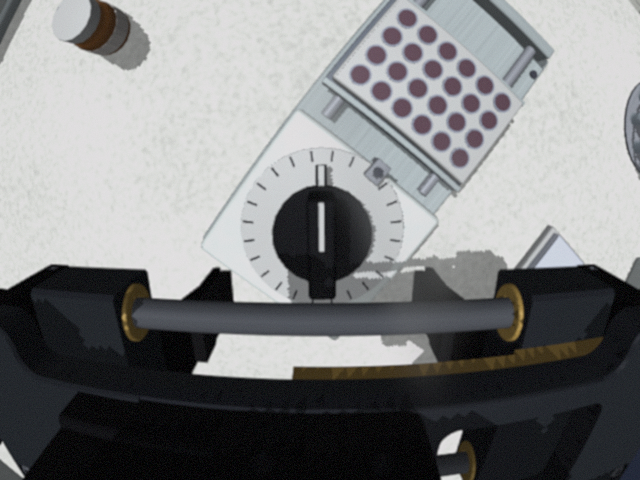

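View pics/side1.png

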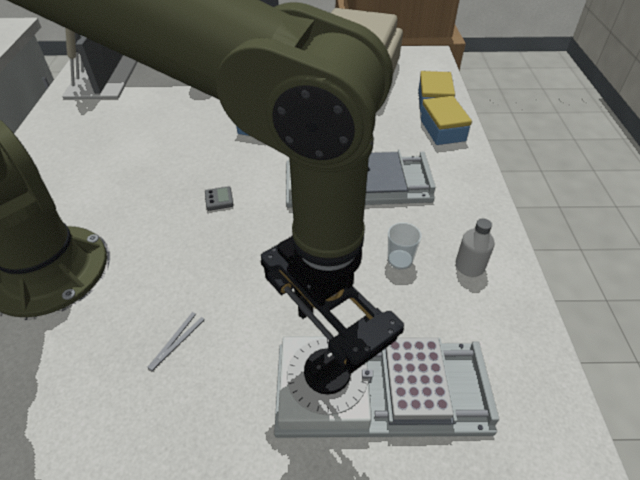

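The wrist view shows the bar vertical in the image at u≈321, the nose at (321,173) and the clip at (377,172). The jaws are lined up with the bar. I'll check the clip angle from this view, then descend and grip.

```bash
python3 - <<'E'
from h import *
s=eyes.get_image("wrist"); np.save("pics/w1.npy",s,allow_pickle=True)
W=np.linalg.inv(s["world_to_cam"])
def wp(u,v,z):
    x=(u-s["cx"]);y=(v-s["cy"]);r=np.hypot(x,y);th=r/s["fx"]
    d=W[:3,:3]@np.array([np.sin(th)*x/r,-np.sin(th)*y/r,-np.cos(th)]); o=W[:3,3]; return (o+d*(z-o[2])/d[2]).round(4)
for n,u,v,z in [("clip",377,172,.067),("nose",321,168,.066),("lineo",321.5,203,.109),("linei",321.5,251,.109)]: print(n,wp(u,v,z))
cv2.imwrite("pics/wz1.png",cv2.resize(s["color"][140:310,230:420],(760,600),interpolation=cv2.INTER_CUBIC)[:600,:,::-1])
E
python3 -m pendant '[[[0,0,0],[0.0013,0,0.025],-1],[[0,0,0],[0,0,0.025],-1],[[0,0,0],[0,0,0.02],-1],[[0,0,0],[0,0,0.01],-1],[[0,0,0],[0,0,0],-1]]' 30
```

```text
clip [ 0.6031 -0.2591  0.067 ]
nose [ 0.5814 -0.2265  0.066 ]
lineo [ 0.5681 -0.2371  0.109 ]
linei [ 0.5444 -0.2551  0.109 ]
time: 2.55
position: [0.545, -0.2556, 0.082]
tool_rot: [-2.975, -1.007, 0.001]
ft_force: [-0.7, 0.2, 1.1]
grip_width: 1.001
```

View pics/wz1.png

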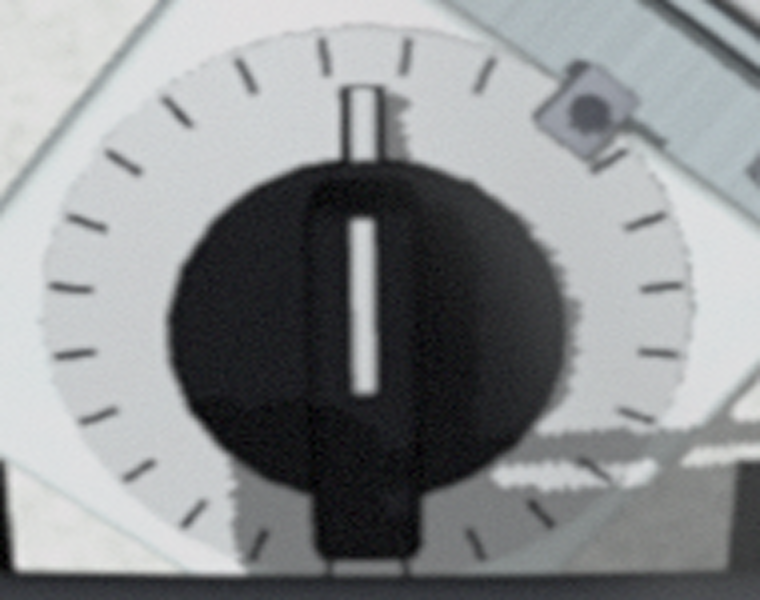

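The zoom puts the clip's middle at about −4.5° about the axis and the nose at about +37.5°, so the nose is 42° from the clip. I'll close the gripper and check.

```bash
python3 -m pendant '[[[0,0,0],[0,0,0],1],[[0,0,0],[0,0,0],1],[[0,0,0],[0,0,0],1],[[0,0,0],[0,0,0],1],[[0,0,0],[0,0,0],1],[[0,0,0],[0,0,0],1]]' 25
```

```text
time: 3.3
position: [0.5453, -0.2558, 0.0825]
tool_rot: [2.975, 1.008, -0.0]
ft_force: [0.6, -0.3, -0.9]
grip_width: 0.401
```

```bash
python3 -m pendant '[[[0,0,0],[0,0,0],1],[[0,0,0],[0,0,0],1],[[0,0,0],[0,0,0],1],[[0,0,0],[0,0,0],1],[[0,0,0],[0,0,0],1]]' 25
```

```text
time: 3.92
position: [0.545, -0.2552, 0.0826]
tool_rot: [-2.975, -1.008, 0.001]
ft_force: [-3.2, 3.4, 3.3]
grip_width: 0.206
```

The opening is 0.206 × 87 = 18 mm, so it is holding the bar. Now I'll turn clockwise.

```bash
python3 -m pendant '[[[0,0,0],[0,0,0],1],[[0,0,8],[0,0,0],1],[[0,0,8],[0,0,0],1],[[0,0,8],[0,0,0],1],[[0,0,8],[0,0,0],1],[[0,0,0],[0,0,0],1]]' 25; python3 -c "
from h import *
s=monitor.get_state(); M=R.from_rotvec(s['tool_rot']).as_matrix(); print('yaw y',np.degrees(np.arctan2(M[1,1],M[0,1])),s['torque'],s['joint_positions'].round(2))
im=eyes.get_image('side'); save(im,'side2.png'); knob(im)
im=eyes.get_image('wrist'); save(im,'wrist2.png')"
```

```text
time: 4.68
position: [0.545, -0.2554, 0.0825]
tool_rot: [-3.138, -0.152, 0.001]
ft_force: [-3.8, 2.7, 3.1]
grip_width: 0.204
yaw y -84.46822954619284 [ 0.72604904  0.9001374  -0.0123594 ] [ 0.68  0.35 -0.34  1.73  0.13  1.09 -1.18]
bar rect [ 0.5487 -0.274   0.0184  0.0014] axis deg 5.3 n 13 z 0.1107 mean [ 0.5485 -0.2741] disc ((0.5121198296546936, -0.2597697973251343), 0.004493123851716518) nosepts 9 [ 0.582  -0.2497  0.0688]
```

View pics/wrist2.png

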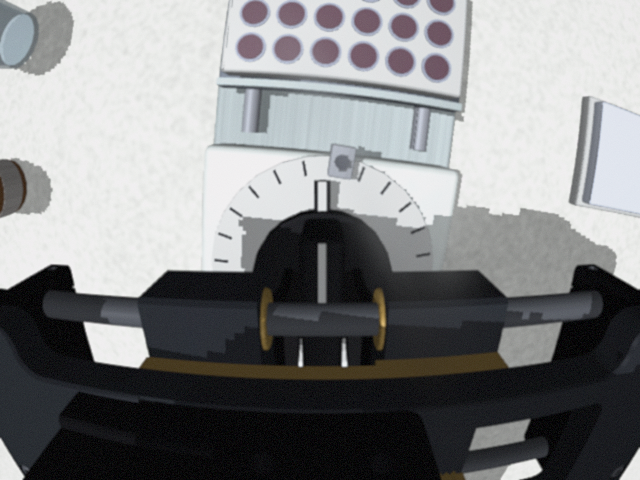

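The nose (322,182) has followed the gripper and is still about 10° short of the clip (343,161). I'll go 40° further clockwise.

```bash
python3 -m pendant '[[[0,0,8],[0,0,0],1],[[0,0,8],[0,0,0],1],[[0,0,8],[0,0,0],1],[[0,0,8],[0,0,0],1],[[0,0,8],[0,0,0],1],[[0,0,0],[0,0,0],1],[[0,0,0],[0,0,0],1]]' 25; python3 -c "
from h import *
s=monitor.get_state(); M=R.from_rotvec(s['tool_rot']).as_matrix(); print('yaw y',np.degrees(np.arctan2(M[1,1],M[0,1])),s['joint_positions'].round(2))
im=eyes.get_image('wrist'); save(im,'wrist3.png')"
```

```text
time: 5.65
position: [0.5449, -0.2556, 0.0825]
tool_rot: [3.002, -0.927, -0.002]
ft_force: [-5.1, 3.1, 4.3]
grip_width: 0.204
yaw y -124.33573560102157 [ 0.59  0.34 -0.24  1.73  0.09  1.09 -1.84]
```

View pics/wrist3.png

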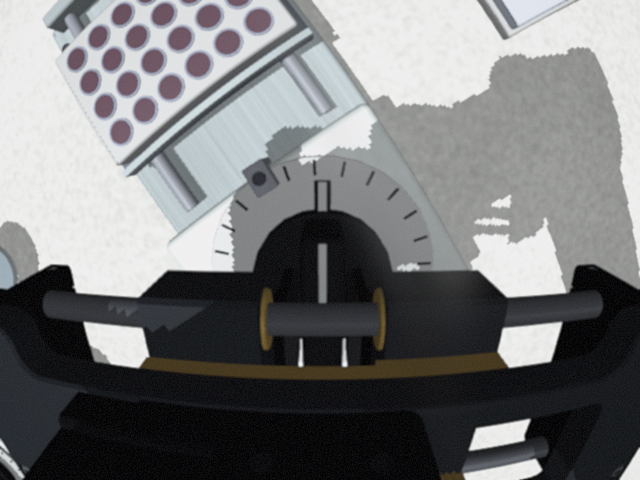

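The nose (322,185) is now about 30° past the clip (260,178). I'll turn back 30°.

```bash
python3 -m pendant '[[[0,0,-7.5],[0,0,0],1],[[0,0,-7.5],[0,0,0],1],[[0,0,-7.5],[0,0,0],1],[[0,0,-7],[0,0,0],1],[[0,0,0],[0,0,0],1],[[0,0,0],[0,0,0],1]]' 25; python3 -c "
from h import *
s=monitor.get_state(); M=R.from_rotvec(s['tool_rot']).as_matrix(); print('yaw y',np.degrees(np.arctan2(M[1,1],M[0,1])))
im=eyes.get_image('wrist'); save(im,'wrist4.png')
W=np.linalg.inv(im['world_to_cam'])
print(W[:3,3])"
```

```text
time: 6.45
position: [0.545, -0.2554, 0.0825]
tool_rot: [-3.138, 0.132, 0.001]
ft_force: [-4.0, 2.9, 3.7]
grip_width: 0.202
yaw y -94.8345159807859
[ 0.61510747 -0.26157645  0.24523091]
```

View pics/wrist4.png

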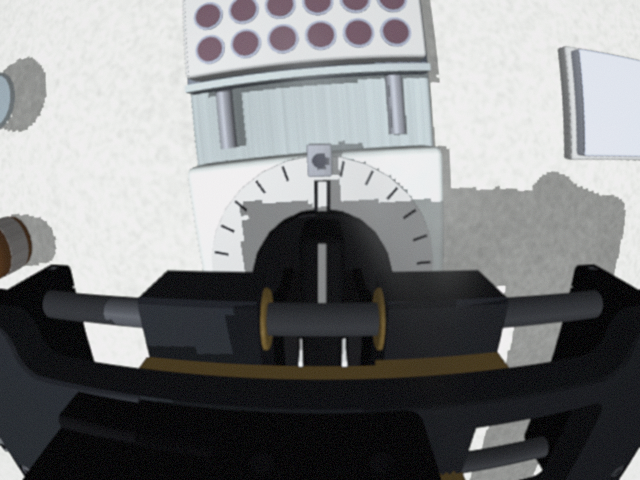

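The nose (322,182) is in line with the clip (319,160). I'll let go and rise.

```bash
python3 -m pendant '[[[0,0,0],[0,0,0],-1],[[0,0,0],[0,0,0],-1],[[0,0,0],[0,0,0],-1],[[0,0,0],[0,0,0],-1],[[0,0,0],[0,0,0],-1],[[0,0,0],[0,0,0],-1]]'; python3 -m pendant '[[[0,0,0],[0,0,-0.02],-1],[[0,0,0],[0,0,-0.05],-1],[[0,0,0],[0,0,-0.05],-1],[[0,0,0],[0,-0.05,0],-1],[[0,0,0],[-0.05,0,0],-1],[[0,0,0],[-0.05,0,0],-1],[[0,0,0],[-0.05,0,0],-1],[[0,0,0],[0,0,0],-1]]'
python3 - <<'E'
from h import *
s=monitor.get_state(); print(s["qd"].round(3))
a=[]
for n,b in [("top",(205,300,430,525)),("side",(325,435,270,380)),("wrist",None)]:
    im=eyes.get_image(n); save(im,n+"5.png")
    if b: knob(im,(.545,-.2555)); a.append(cv2.resize(im["color"][b[0]:b[1],b[2]:b[3]],(400,400),interpolation=cv2.INTER_CUBIC))
cv2.imwrite("pics/zoom5.png",np.hstack(a)[:,:,::-1])
E
```

```text
time: 7.25
position: [0.5453, -0.2558, 0.0825]
tool_rot: [3.138, -0.139, -0.0]
ft_force: [0.0, -0.3, -0.2]
grip_width: 0.805
time: 8.25
position: [0.3977, -0.193, 0.204]
tool_rot: [3.136, -0.143, 0.001]
ft_force: [1.2, -0.7, 0.5]
grip_width: 0.999
[-0.019  0.062 -0.024 -0.075 -0.002 -0.045 -0.02 ]
bar rect [ 0.545  -0.2557  0.0186  0.0657] axis deg -4.3 n 395 z 0.108 mean [ 0.5446 -0.2549] disc ((0.5463542342185974, -0.2554098069667816), 0.03704719617962837) nosepts 33 [ 0.5878 -0.2595  0.0672]
bar rect [ 0.5447 -0.2556  0.0193  0.0657] axis deg -5.2 n 545 z 0.1088 mean [ 0.5449 -0.2568] disc ((0.5469527840614319, -0.2556575536727905), 0.037879038602113724) nosepts 51 [ 0.585  -0.2611  0.0684]
```

View pics/zoom5.png

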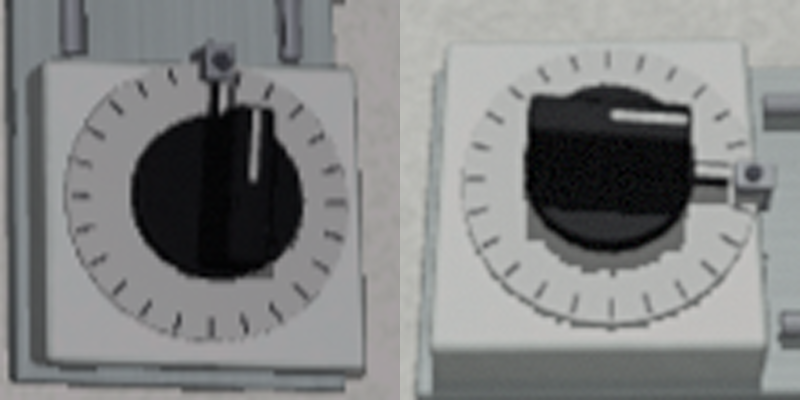

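View pics/wrist5.png

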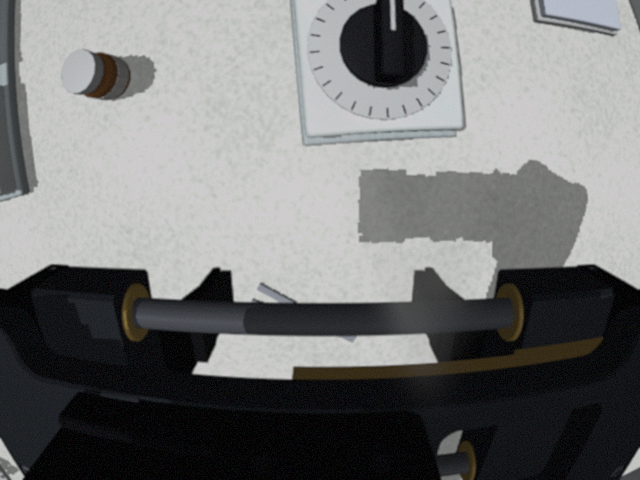

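The nose stands at the clip in both fixed views, with the bar at about −4.8° and the clip at about −4.5°. The arm is clear of everything, so I'll hand in.

```bash
python3 -c "
from h import *
print(order.close_job())"
```

```text
the job is handed in; nothing more can be done
None
```

I set the stage with the white 24-well plate and handed the job in at about 8.5 s of the 32 s allowed; the hand-in gives no verdict.

- **Turn:** I gripped the knob's bar with the jaws across it and turned it clockwise by about 72°. The nose went from about 42° short of the clip to about 30° past it, and the wrist camera confirmed this. I then turned it back 29.5°, more than the 17° of play, so the play should be taken up. I could not measure the play directly.
- **Release and final check:** I opened the fingers, rose and drew back clear of both stages. Afterwards the bar measured −4.3° (top camera) and −5.2° (side camera). The clip is at about −4° to −5°, so the nose is within about 1° of it, roughly 1 mm at the tip.
- **Disagreements:** The clip readings from the different views differed by about 2 mm, well inside the 11 mm allowed. No check failed.
- **Other stage:** The arm never went near the knob of the empty stage. I did not measure that knob again at the end.

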